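Latch the filter-box hatch on the paint-mixing bench

ROBOT

A 6-joint arm with a two-finger parallel gripper is mounted at the origin on the work surface. World frame = base frame: x ahead of the robot, y to its left, z up, the work surface at z = 0. Lengths are in m, angles in degrees, forces in N, time in s.
With the tool pointing down it reaches from about 0.35 to 0.975 m from the base axis. Payload 4.9 kg.
Tool frame: the origin (TCP) lies on the centre line of the jaws, within the pads' length; the fingertips stand 17 mm ahead of it and the grasp point (between the pads) lies 2 mm behind it (manip.tip_extent is the distance from the TCP to the fingertips, in m); z points along the fingers, x is the direction in which the jaws open and shut, and the axes are right-handed (so a half turn about z gives the same grasp; the last joint's range is limited). The gripper opens to 85 mm and grips with 20 to 120 N. Pads are 22 mm wide; open, the fingers measure 114 mm over their backs; the gripper's body (76 mm by 85 mm) begins 54 mm behind the grasp point. The pads swing forward as they close: fully open they stand 13 mm farther back than shut.
Start: joints at [-82.277, 3.019, 92.412, -0, 84.569, -6.818], TCP at [0.157, -0.605, 0.248] pointing down, gripper open.
Joint ranges: [-172.51, 172.51], [-57.92, 126.97], [3.15, 148.05], [-58.71, 238.71], [5.1, 150.11], [-179.66, 179.66]. Speed limits (degrees/s): [147.25, 147.25, 180, 180, 180, 180].

INTERFACE

Orientations are given as [roll, pitch, yaw] about the fixed x, y, z axes, in that order (R = Rz(yaw) Ry(pitch) Rx(roll)).
In Python, from cell import manip gives the robot as it stands.
- The arm moves only by the tool drive_tool, never from a script. Its argument "plan" is text: rows parted by semicolons, each of 7 numbers parted by spaces: the finger opening in m, from 0 to 0.0854, then the shift along the tool's x, y, z in m, then the turn, a rotation vector about the tool's x, y, z in degrees. A call has 1 to 10 rows; each row shifts and turns the commanded pose from where the row before left it, along the tool's axes as they then stand; what a row does not reach is not made up. A row lasts 1/8 s, in which the tool goes at most 62.5 mm and 10.7 degrees, less where a joint would pass 70% of its speed; a pose out of reach is approached as far as the arm can. A call with a gripper value outside its range is refused whole. The fingers move at their own pace and stop on an object; the grip force is fixed at half the most. Time passes only in rows, so rows that do not move let the fingers close. It gives the time, the measured TCP pose, the force and the opening at its end, in the units of the state.
- manip.observe(): the state, without advancing time (a new reading comes with each control period).
- manip.read_camera(name): name is "side" or "top"; returns the picture (420x560x3 uint8, red, green, blue); there is no depth.
- manip.camera_model(name): a dict with "intrinsics" (3x3 intrinsics, pixels), "origin" and "orientation" of the camera in the world. Camera axes: x right, y down, z forward; pixel columns grow to the right and rows downward; lengths in m; the calibration is good to about 2 mm. A picture is of the moment at which its call begins. camera_model takes no time and is no camera call.
- manip.hand_in(): hands the job in, once; it reports no verdict.
The state is a dict: "time_s": time; "qpos": joint angles; "joint_velocities": joint speeds; "effort": joint torques, N m; "tool_pos": TCP position; "tcp_rot": TCP orientation; "ft_force": force on the tool from outside, world axes, zero at the start; "torque": the same for the moment, N m; "finger_gap": opening from 0.0 (shut) to 1.0 (fully open).
Only numpy, scipy, OpenCV 4.12 (cv2) and the standard library are available. Lean on these libraries where they do the work, as an engineer would, in place of code of your own. Each camera call takes 0.05 s, during which the arm holds its last target.

TASK

Swing the red hatch of the fume extractor's filter box down onto its seal, then press it down at the black wing knob and, while it is held down, turn the knob clockwise a quarter turn to its stop so that the tongue under the hatch swings behind the frame edge, and let go: the hatch must stay latched. Use a firm but gentle push (about 15 to 20 N at the knob), never more than 30 N on the seal and frame and do not force a knob that binds, and leave the tin, bottle and cup where they stand.

Things in the scene. Friction and masses are not known exactly. Their poses are not given: they have to be found in the camera images.
- housing: white sheet-metal filter box, fixed to the bench, 240 (x) x 210 (y) mm, walls 86 mm high, short duct stub at the back (+x). Origin: centre of its underside. x points from the front (where the hatch opens) to the back (hinge), z up.
- front_wall (a point): middle of the top of the box's front wall, 86 mm up. Above it lies the aluminium frame edge: 18 mm thick, 206 mm long, reaching 25 mm inwards from the front face, with a sprung black rubber seal strip on it. Frame and seal were set by hand: their height differs by up to 10 mm either way from box to box and is not measured by this point.
- hatch: red hatch plate 240 x 210 x 8 mm. Origin on the hinge line, mid thickness and mid width; when shut this is 112 mm behind and 114 mm above the box's origin. Plate from 8 mm behind the hinge (+x) to 232 mm in front (-x); z is its normal, up when shut. Starts open 0.45 to 0.85 rad; opens by turning about the box's +y. A friction hinge keeps it where put; 1 to 6 N moves it.
- hatch_front (a point): point on the hatch's top face, on its middle line, 200 mm in front of the hinge (32 mm from the front edge). Pushed down, the plate meets the seal about 4 mm above latching height; the seal then yields at about 1.7 N/mm. The tongue clears the frame edge at about 10 to 12 N push at the knob; 1.5 mm deeper (about 14 N) the seal is solid. 16 to 20 N at the knob is right.
- knob_grip (a point): on the axis of the black wing knob, half-way up its wing, 20 mm above the hatch's top face, 182 mm in front of the hinge. z: knob axis; y: along the wing, a bar 54 mm long, 12 thick, from 6 to 34 mm above the plate, on a flange 54 mm across and 6 mm high where fingertips can push. Tongue under the yellow mark (-y). Latched, this point is 138 mm (plus or minus 9) above the box's underside.
- knob (a joint): knob angle, rad, growing clockwise from above. 0: wing along the front edge, yellow mark and tongue (42 mm long, 14 wide, 6 thick) to the box's -y side. Starts -0.05 to 0.25. At 0.45 the tongue reaches the frame edge, and binds there if the hatch is not pressed low enough. 1.57: tongue points to the front, behind the edge; stop at 1.6; latched from 1.2. Turns with 0.05 N m or more, stays where left.
- tin_mid (a point): centre of the paint tin with a green band, 90 mm diameter, 110 mm high, 0.7 kg, bystander: leave alone
- thinner_mid (a point): centre of the white bottle with a red cap, 52 mm diameter, 130 mm high, bystander: leave alone
- cup_mid (a point): centre of the clear mixing cup, 90 mm diameter at the rim, 110 mm high, bystander: leave alone

How it is judged (in metres and radians):
On the way, in this order (a step that is already met when the one before it is completed fails the run):
1. the hatch is swung down to its seal with the tongue still clear of the frame edge (z of knob_grip in the frame of housing below 0.153 m and value of joint knob below 0.45 rad), for 0.1 s.
2. the tongue is swung behind the frame edge, hatch held shut by it (value of joint knob above 1.2 rad and z of knob_grip in the frame of housing below 0.148 m), for 0.2 s.
At the end, for the whole second after the job is handed in: The knob is turned to at least 1.2 rad (tongue behind the frame edge), the knob's grip point is less than 148 mm above the underside of the box (hatch held down on its seal by the tongue), and hatch and knob are at rest (all of step 2 and linear speed of hatch below 0.01 m/s and velocity of joint knob between -0.05 and 0.05 rad/s); the robot touches nothing.
It fails at once if the hatch or its tongue pressed on the seal or frame with more than 30 N (contact force between hatch and housing above 30 N).
It fails at once if the tin moved by more than 20 mm (distance of tin_mid from where it was at the start of the episode above 0.02 m).
It fails at once if the bottle moved by more than 20 mm (distance of thinner_mid from where it was at the start of the episode above 0.02 m).
It fails at once if the cup moved by more than 20 mm (distance of cup_mid from where it was at the start of the episode above 0.02 m).
It also fails if it takes over 58 s, if anything falls off the work surface, if the arm or the gripper's body presses on something with over 40 N, if the wrist force passes 120 N, or if a joint passes its speed limit or range.

## Working session

There is one attempt and no reset: what is moved stays moved. The work goes in short steps, Python scripts to look and compute and a tool call to move; the robot and the scene stay as the last step left them, time stands still between calls to the robot, and variables do not carry over. Pictures are saved under pics/ and viewed, and the job is handed in when it is done.

Besides the shell and the picture viewer there is one more tool, called in YAML: its name, and indented under it one key for each argument. drive_tool: Moves the arm, as the interface text tells. Its arguments: {"type":"object","properties":{"plan":{"type":"string"}},"required":["plan"]}

```bash
ls; mkdir -p pics
python3 - <<'E'
from cell import manip
import cv2
print(manip.observe())
for n in("side","top"):
    im=manip.read_camera(n); cv2.imwrite(f"pics/{n}0.png",im[:,:,::-1]); print(n,manip.camera_model(n))
E
```

```text
pics
{'time_s': 0.0, 'qpos': array([-8.22745632e+01,  3.05610813e+00,  9.24934330e+01,  1.46787375e-03,
        8.45686302e+01, -6.81690109e+00]), 'joint_velocities': array([-0.02151928,  0.0050332 ,  0.03027078,  0.02567775, -0.06420084,
        0.02879837]), 'effort': array([-7.16305440e-04, -3.93680513e+01, -3.70177710e+01, -9.53268705e-05,
        7.02261736e-03,  1.01017059e-05]), 'tool_pos': array([ 0.15687443, -0.60437572,  0.24706146]), 'tcp_rot': array([-1.79984523e+02,  1.17162452e-01, -7.54577867e+01]), 'ft_force': array([-0.63561108,  0.2647828 ,  0.197817  ]), 'torque': array([ 0.01497177,  0.02990443, -0.01508712]), 'finger_gap': 0.9976357242843037}
side {'intrinsics': array([[424.90203252,   0.        , 278.2051353 ],
       [  0.        , 424.90203252, 212.11818548],
       [  0.        ,   0.        ,   1.        ]]), 'origin': array([0.52978889, 0.68056977, 0.69292167]), 'orientation': array([-132.22010685,   -0.17354086, -171.72990659])}
top {'intrinsics': array([[385.0415517 ,   0.        , 280.3972045 ],
       [  0.        , 385.0415517 , 213.91725459],
       [  0.        ,   0.        ,   1.        ]]), 'origin': array([0.45390212, 0.03926155, 0.83554582]), 'orientation': array([-1.66527518e+02, -1.27954946e-01, -8.50685969e+01])}
```

Run:
```python
import cv2
for n in("side","top"):
    im=cv2.imread(f"pics/{n}0.png"); cv2.imwrite(f"pics/{n}0b.png",cv2.resize(im,(800,600),interpolation=cv2.INTER_CUBIC))
```

```text
(no output)
```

View pics/side0.png

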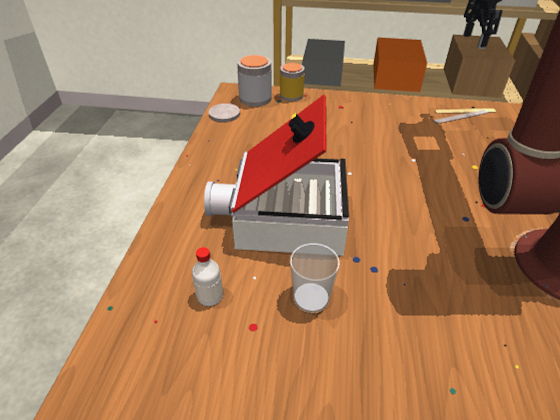

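View pics/top0.png

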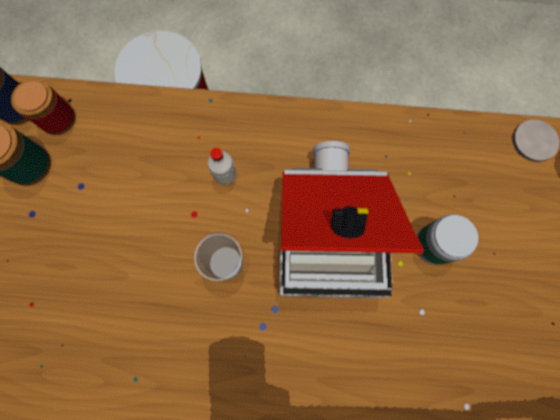

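The top view shows the red hatch open over the box (columns 282–420, rows 170–297), its hinge away from the robot. The knob is near (350,220) with its yellow mark to the right, the tin at (450,240), cup at (219,258) and bottle at (222,167). I'll enlarge for corner points.

Run:
```python
import cv2
im=cv2.imread("pics/top0.png")[130:310,260:500]; cv2.imwrite("pics/topc.png",cv2.resize(im,None,fx=3.3,fy=3.3,interpolation=cv2.INTER_CUBIC))
im=cv2.imread("pics/side0.png")[85:265,190:370]; cv2.imwrite("pics/sidec.png",cv2.resize(im,None,fx=3.3,fy=3.3,interpolation=cv2.INTER_CUBIC))
```

```text
(no output)
```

View pics/topc.png

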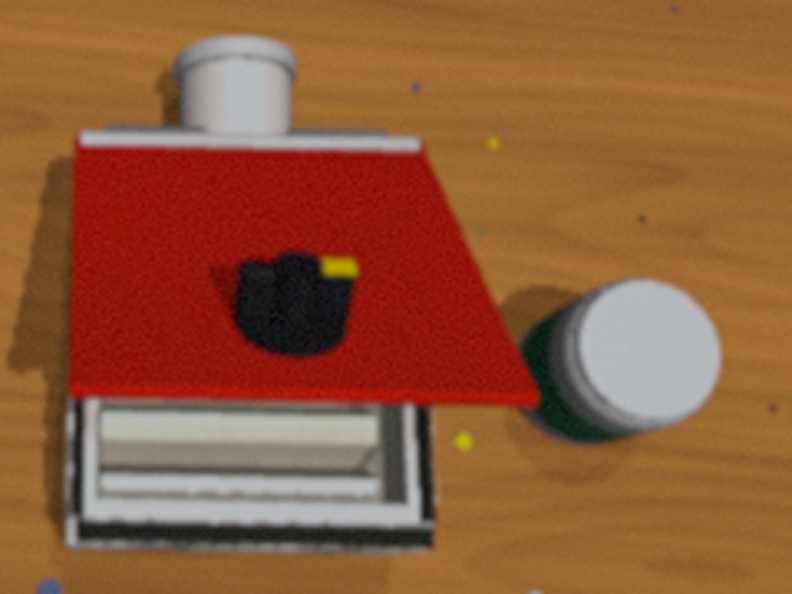

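View pics/sidec.png

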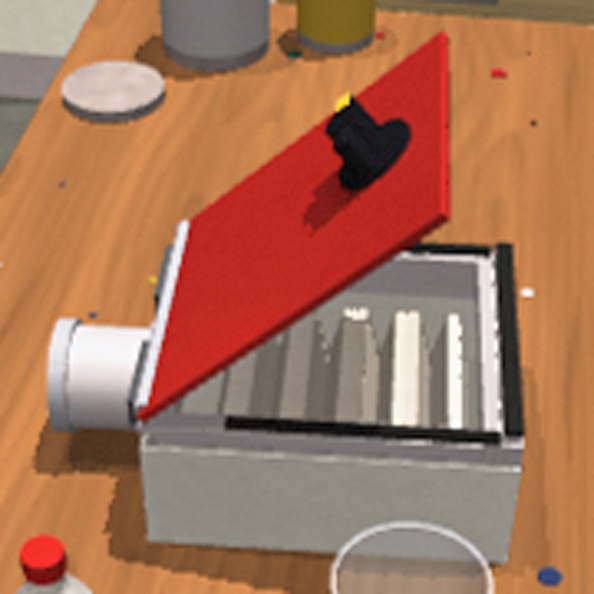

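```bash
cat > h.py <<'E'
import numpy as np, cv2
from scipy.spatial.transform import Rotation as R
from scipy.optimize import least_squares
from cell import manip
def proj(n,P):
    c=manip.camera_model(n); Rc=R.from_euler('xyz',c['orientation'],degrees=True).as_matrix()
    p=(np.atleast_2d(P)-c['origin'])@Rc; q=p@c['intrinsics'].T
    return q[:,:2]/q[:,2:]
def house(p,P): return R.from_euler('z',p[2]).apply(np.atleast_2d(P))+[p[0],p[1],0]
def hatch(p,P,a): return house(p,R.from_euler('y',a).apply(np.atleast_2d(P))+[.112,0,.114])
E
cat > fit.py <<'E'
from h import *
T=lambda u,v:(260+u/3.3,130+v/3.3)
S=lambda u,v:(190+u/3.3,85+v/3.3)
obs=[('top','h',(-.232,.105,.004),T(72,385)),('top','h',(-.232,-.105,.004),T(529,391)),
('side','h',(-.232,-.105,.004),S(443,35)),('side','h',(-.232,.105,.004),S(443,212)),
('side','b',(-.12,.105,0),S(503,565)),('side','b',(.12,.105,0),S(147,543)),
('side','k',0,S(346,97)),('top','k',0,T(340,262)),
('side','h',(.008,.105,-.004),S(143,417)),
]
def res(p):
    r=[]
    for n,f,P,px in obs:
        if f=='k':
            k=p[4]; P=(-.182-.025*np.sin(k)*1, -.025*np.cos(k), .038)
        X=house(p,P) if f=='b' else hatch(p,P,p[3])
        r+=list(proj(n,X)[0]-px)
    return np.array(r)
s=least_squares(res,[.55,-.05,0,.6,.1],loss='soft_l1')
print(s.x,np.degrees(s.x[2])); print(s.fun.reshape(-1,2).round(1))
p=s.x
print('knob grip now',hatch(p,(-.182,0,.024),p[3]),'shut',hatch(p,(-.182,0,.024),0))
np.save('p.npy',p)
for n in('top','side'):
    im=cv2.imread(f'pics/{n}0.png'); im=cv2.resize(im,None,fx=2,fy=2)
    L=[]
    for z in(.004,-.004):
        L.append(hatch(p,[(x,y,z) for x,y in((-.232,-.105),(-.232,.105),(.008,.105),(.008,-.105))],p[3]))
    for z in (0,.086,.104): L.append(house(p,[(x,y,z) for x,y in((-.12,-.105),(-.12,.105),(.12,.105),(.12,-.105))]))
    k=p[4]; c,s_=np.cos(k),np.sin(k)
    L.append(hatch(p,[(-.182+x*c+y*s_, -x*s_+y*c,.038) for x,y in((-.006,-.027),(-.006,.027),(.006,.027),(.006,-.027))],p[3]))
    for l in L: cv2.polylines(im,[ (2*proj(n,l)).astype(np.int32)],True,(255,255,0),1)
    im=im[160:580] if n=='side' else im[200:620]
    im=im[:,400:760] if n=='side' else im[:,500:980]
    cv2.imwrite(f'pics/fit_{n}.png',cv2.resize(im,None,fx=1.4,fy=1.4))
E
python3 fit.py
```

```text
[ 0.60395191 -0.05269101  0.06907354  0.73242024  0.07646125] 3.9576221231487
[[-3.3 -0.2]
 [ 0.7  0.5]
 [-0.7 -1.3]
 [-0.2  0.5]
 [ 0.8 -0.5]
 [-0.5 -0.2]
 [-0.7  0.5]
 [ 1.3  1.3]
 [-0.4  2.9]]
knob grip now [[ 0.59668978 -0.05319344  0.25354355]] shut [[ 0.53411884 -0.05752232  0.138     ]]
```

View pics/fit_top.png

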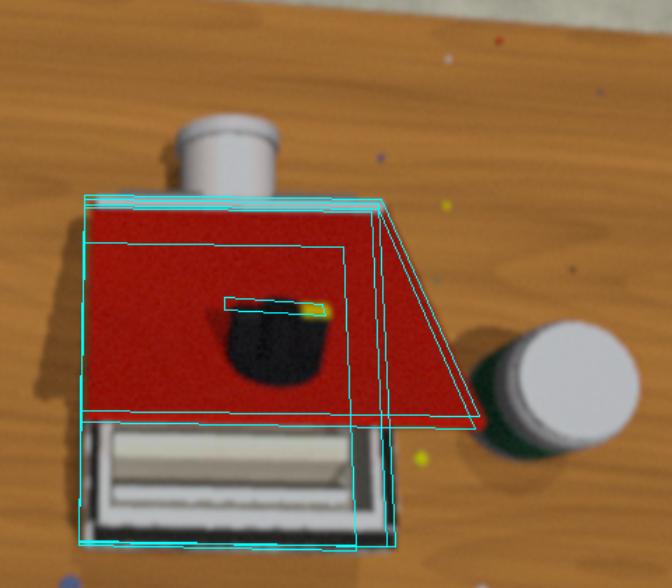

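View pics/fit_side.png

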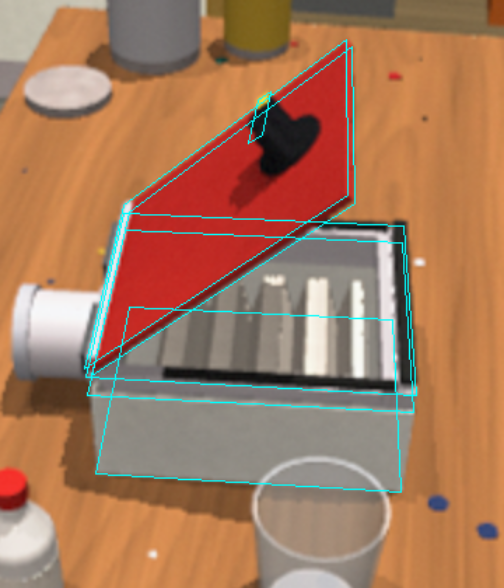

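Run:
```python
import cv2,numpy as np
a=cv2.imread("pics/top0.png")[200:245,325:375]; b=cv2.imread("pics/side0.png")[108:150,280:325]
a=cv2.resize(a,(400,400),interpolation=cv2.INTER_CUBIC);b=cv2.resize(b,(400,400),interpolation=cv2.INTER_CUBIC)
cv2.imwrite("pics/z.png",np.clip(np.hstack([a,b])*2.2,0,255).astype('uint8'))
```

```text
(no output)
```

View pics/z.png

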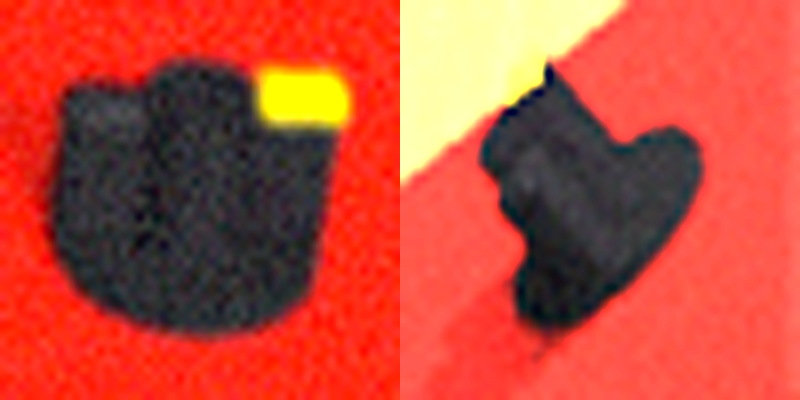

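```bash
cat >> h.py <<'E'
def rows(targets,pos=None,rot=None):
    "targets: list (pos, rpy deg): print shift in tool axes and rotvec deg from previous"
    o=manip.observe(); pos=o['tool_pos'] if pos is None else pos; rot=o['tcp_rot'] if rot is None else rot
    Rp=R.from_euler('xyz',rot,degrees=True); pp=np.array(pos)
    for t,r in targets:
        Rn=R.from_euler('xyz',r,degrees=True)
        d=Rp.inv().apply(np.array(t)-pp); w=np.degrees((Rp.inv()*Rn).as_rotvec())
        print(np.round(d*1000,1),np.round(w,2),'  |',np.round(np.linalg.norm(d)*1000,1)); pp=np.array(t);Rp=Rn
def pushpt(p,a,y=.062):
    X=hatch(p,(-.2,y,.004),a)[0]
    X=X+R.from_euler('z',p[2]).apply([.014,0,0]); X[2]+=.017; return X
E
python3 - <<'E'
from h import *
p=np.load('p.npy')
for n,uv in(('cup',(225,262)),('tin',(455,238))):
    c=manip.camera_model('top');Rc=R.from_euler('xyz',c['orientation'],degrees=True).as_matrix()
    d=Rc@np.linalg.inv(c['intrinsics'])@[*uv,1]; X=c['origin']+d*(0.1-c['origin'][2])/d[2]; print(n,X)
print(manip.tip_extent)
yaw=[180,0,0]
t=[([.157,-.605,.40],[180,0,-75.5])]
P0=pushpt(p,.78); P0[2]=.40
t.append((P0,yaw))
t.append((pushpt(p,.80),yaw))
for a in (.7,.6,.5,.4,.3,.2,.12,.08,.05,.03): t.append((pushpt(p,a),yaw))
for x in t: print(np.round(x[0],4))
rows(t)
E
```

```text
cup [0.52654645 0.14989876 0.1       ]
tin [ 0.61106627 -0.28835119  0.1       ]
0.017
[ 0.157 -0.605  0.4  ]
[0.5863 0.0082 0.4   ]
[0.5892 0.0084 0.2773]
[0.5753 0.0075 0.2629]
[0.563  0.0066 0.2472]
[0.5522 0.0059 0.2304]
[0.5432 0.0053 0.2126]
[0.5359 0.0048 0.1939]
[0.5306 0.0044 0.1747]
[0.5278 0.0042 0.1589]
[0.5268 0.0041 0.151 ]
[0.5263 0.0041 0.145 ]
[0.5261 0.0041 0.141 ]
[   0.3   -0.  -152.8] [-0.01  0.1   0.04]   | 152.8
[-486.2 -569.2   -0. ] [  0.    0.  -75.5]   | 748.6
[  2.9  -0.2 122.7] [0. 0. 0.]   | 122.8
[-13.9   1.   14.4] [0. 0. 0.]   | 20.0
[-12.4   0.9  15.7] [0. 0. 0.]   | 20.0
[-10.8   0.7  16.8] [0. 0. 0.]   | 20.0
[-9.   0.6 17.8] [0. 0. 0.]   | 20.0
[-7.2  0.5 18.6] [0. 0. 0.]   | 20.0
[-5.3  0.4 19.3] [0. 0. 0.]   | 20.0
[-2.9  0.2 15.7] [0. 0. 0.]   | 16.0
[-1.   0.1  7.9] [0. 0. 0.]   | 8.0
[-0.5  0.   6. ] [0. 0. 0.]   | 6.0
[-0.2  0.   4. ] [0. 0. 0.]   | 4.0
```

drive_tool:
  plan: "0 0 0 -0.022 0 0 -10.6; 0 0 0 -0.022 0 0 -10.6; 0 0 0 -0.022 0 0 -10.6; 0 0 0 -0.022 0 0 -10.6; 0 0 0 -0.022 0 0 -10.6; 0 0 0 -0.022 0 0 -10.6; 0 0 0 -0.022 0 0 -10.6; 0 0 0 0 0 0 -1.3; 0 0.02 -0.03 0 0 0 0; 0 0.035 -0.05 0 0 0 0"

```text
time_s: 1.35
tool_pos: [0.2115, -0.5244, 0.3996]
tcp_rot: [-179.8, 0.0, -0.3]
ft_force: [0.7, 0.1, 0.7]
finger_gap: -0.002
```

Run:
```python
from h import *
p=np.load('p.npy'); o=manip.observe();print(o['tool_pos'],o['tcp_rot'],o['qpos'],o['ft_force'])
P0=pushpt(p,.78); P0[2]=.40; rows([(P0,[180,0,0])])
```

```text
[ 0.21151844 -0.52443743  0.39955361] [-1.79797671e+02  4.86194798e-02 -2.74882945e-01] [-7.55763727e+01 -7.52130542e+00  8.84811284e+01  4.36595986e-03
  9.92482206e+01 -7.53007100e+01] [0.69873088 0.13760569 0.67935298]
[ 372.3 -534.5    1.1] [-0.2   0.05 -0.27]   | 651.3
```

drive_tool:
  plan: "0 0.033 -0.047 0 0 0 0; 0 0.034 -0.049 0 0 0 0; 0 0.034 -0.049 0 0 0 0; 0 0.034 -0.049 0 0 0 0; 0 0.034 -0.049 0 0 0 0; 0 0.034 -0.049 0 0 0 0; 0 0.034 -0.049 0 0 0 0; 0 0.034 -0.049 0 0 0 0; 0 0.034 -0.049 0 0 0 0; 0 0.034 -0.049 0 0 0 0"

```text
time_s: 2.6
tool_pos: [0.551, -0.0347, 0.4004]
tcp_rot: [-180.0, 0.1, -0.1]
ft_force: [0.4, -0.4, 1.0]
finger_gap: -0.0
```

Run:
```python
from h import *
p=np.load('p.npy')
P0=pushpt(p,.78); P0[2]=.31; rows([(P0,[180,0,0])])
```

```text
[ 35.4 -43.   90.3] [-0.01  0.12 -0.1 ]   | 106.2
```

drive_tool:
  plan: "0 0.018 -0.021 0 0 0 0; 0 0.018 -0.022 0.015 0 0 0; 0 0 0 0.035 0 0 0; 0 0 0 0.03 0 0 0; 0 0 0 0.010 0 0 0"

```text
time_s: 3.22
tool_pos: [0.585, 0.0066, 0.3079]
tcp_rot: [-180.0, 0.4, -0.1]
ft_force: [-0.1, 0.0, -0.1]
finger_gap: 0.003
```

Run:
```python
from h import *
p=np.load('p.npy')
rows([(pushpt(p,a),[180,0,0]) for a in(.78,.7,.6)])
for n in('top','side'):
    im=manip.read_camera(n)[:,:,::-1]; cv2.imwrite(f'pics/{n}1.png',im)
a=cv2.imread('pics/top1.png')[120:320,230:480];b=cv2.imread('pics/side1.png')[70:270,190:440]
cv2.imwrite('pics/c1.png',cv2.resize(np.hstack([a,b]),None,fx=1.6,fy=1.6))
```

```text
[ 1.6 -1.6 33.4] [-0.04  0.37 -0.06]   | 33.4
[-11.    0.8  11.6] [0. 0. 0.]   | 16.0
[-12.4   0.9  15.7] [0. 0. 0.]   | 20.0
```

View pics/c1.png

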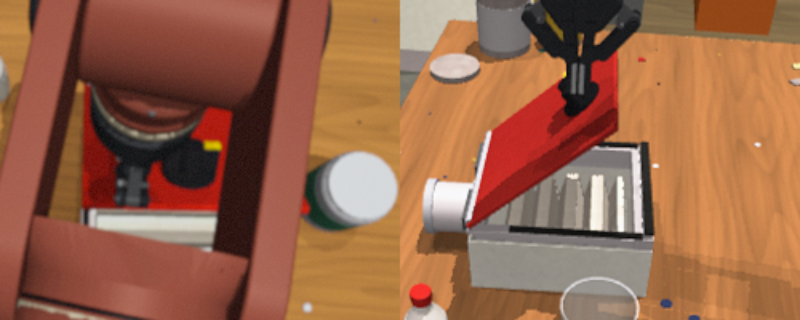

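The fingers hang at (130,180) in the top crop, left of the knob and over the plate. Next I follow the arc down.

drive_tool:
  plan: "0 0.001 -0.001 0.015 0 0 0; 0 0 0 0.012 0 0 0; 0 -0.001 0 0.006 0 0 0; 0 -0.006 0 0.006 0 0 0; 0 -0.006 0.001 0.006 0 0 0; 0 -0.0065 0.0005 0.008 0 0 0; 0 -0.006 0.0005 0.008 0 0 0"

```text
time_s: 4.2
tool_pos: [0.5617, 0.0053, 0.2514]
tcp_rot: [180.0, -0.1, 0.0]
ft_force: [0.1, 0.2, 1.5]
finger_gap: 0.001
```

Run:
```python
from h import *
p=np.load('p.npy')
rows([(pushpt(p,a),[180,0,0]) for a in(.55,.5,.45,.4,.35,.3,.25,.2,.15,.1)])
```

```text
[-4.3 -1.  12.5] [ 0.01 -0.06  0.04]   | 13.2
[-5.2  0.4  8.6] [0. 0. 0.]   | 10.0
[-4.7  0.3  8.8] [0. 0. 0.]   | 10.0
[-4.3  0.3  9. ] [0. 0. 0.]   | 10.0
[-3.8  0.3  9.2] [0. 0. 0.]   | 10.0
[-3.4  0.2  9.4] [0. 0. 0.]   | 10.0
[-2.9  0.2  9.6] [0. 0. 0.]   | 10.0
[-2.4  0.2  9.7] [0. 0. 0.]   | 10.0
[-1.9  0.1  9.8] [0. 0. 0.]   | 10.0
[-1.4  0.1  9.9] [0. 0. 0.]   | 10.0
```

drive_tool:
  plan: "0 -0.004 -0.001 0.0125 0 0 0; 0 -0.005 0 0.0085 0 0 0; 0 -0.005 0 0.009 0 0 0; 0 -0.004 0 0.009 0 0 0; 0 -0.004 0 0.009 0 0 0; 0 -0.003 0 0.0095 0 0 0"

```text
time_s: 4.95
tool_pos: [0.5367, 0.0064, 0.1932]
tcp_rot: [-180.0, 0.0, 0.0]
ft_force: [-0.7, -0.3, 0.6]
finger_gap: -0.006
```

Run:
```python
from h import *
p=np.load('p.npy')
rows([(pushpt(p,a),[180,0,0]) for a in(.25,.2,.15,.1)])
print(manip.observe()['ft_force'])
```

```text
[-3.7  1.8  8.8] [-0.01  0.01  0.04]   | 9.7
[-2.4  0.2  9.7] [0. 0. 0.]   | 10.0
[-1.9  0.1  9.8] [0. 0. 0.]   | 10.0
[-1.4  0.1  9.9] [0. 0. 0.]   | 10.0
[-0.71871685 -0.34235158  0.58839085]
```

Run:
```python
from h import *
cv2.imwrite('pics/s2.png',cv2.resize(manip.read_camera('side')[70:270,170:420,::-1],None,fx=2.4,fy=2.4))
```

```text
(no output)
```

View pics/s2.png

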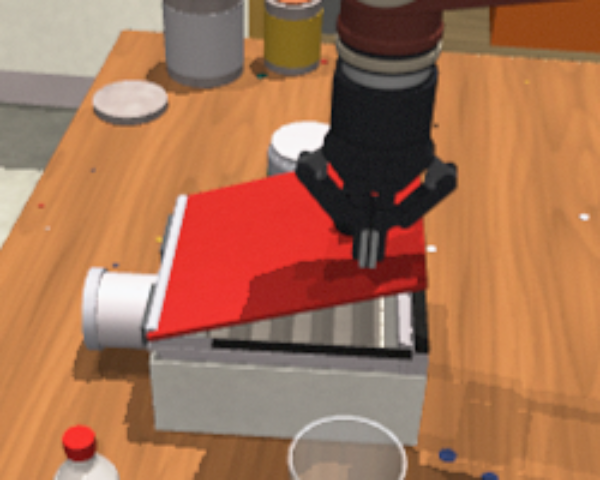

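drive_tool:
  plan: "0 -0.003 0 0.009 0 0 0; 0 -0.0025 0 0.0095 0 0 0; 0 -0.002 0 0.01 0 0 0; 0 -0.001 0 0.006 0 0 0; 0 0 0 0.003 0 0 0"

```text
time_s: 5.62
tool_pos: [0.5281, 0.0064, 0.1557]
tcp_rot: [-180.0, 0.1, 0.0]
ft_force: [-0.5, -0.5, 0.9]
finger_gap: -0.0
```

drive_tool:
  plan: "0 0 0 0.002 0 0 0; 0 0 0 0.002 0 0 0; 0 0 0 0 0 0 0"

```text
time_s: 6.0
tool_pos: [0.5286, 0.0063, 0.1523]
tcp_rot: [-180.0, -0.0, 0.0]
ft_force: [-0.7, -0.1, -0.7]
finger_gap: 0.0
```

drive_tool:
  plan: "0 0 0 0.0015 0 0 0; 0 0 0 0.0015 0 0 0; 0 0 0 0 0 0 0"

```text
time_s: 6.38
tool_pos: [0.5284, 0.0063, 0.1491]
tcp_rot: [-180.0, 0.0, 0.0]
ft_force: [0.4, 0.4, 0.2]
finger_gap: 0.002
```

drive_tool:
  plan: "0 0 0 0.0015 0 0 0; 0 0 0 0.0015 0 0 0; 0 0 0 0 0 0 0"

```text
time_s: 6.75
tool_pos: [0.5284, 0.0063, 0.1461]
tcp_rot: [-180.0, 0.0, 0.0]
ft_force: [0.6, -0.2, -0.3]
finger_gap: 0.0
```

drive_tool:
  plan: "0 0 0 0.0015 0 0 0; 0 0 0 0.0015 0 0 0; 0 0 0 0 0 0 0"

```text
time_s: 7.12
tool_pos: [0.5284, 0.0063, 0.1431]
tcp_rot: [-180.0, 0.0, 0.0]
ft_force: [-0.3, 0.4, 0.4]
finger_gap: -0.003
```

Run:
```python
from h import *
cv2.imwrite('pics/s3.png',cv2.resize(manip.read_camera('side')[130:270,190:390,::-1],None,fx=4,fy=4,interpolation=cv2.INTER_CUBIC))
```

```text
(no output)
```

View pics/s3.png

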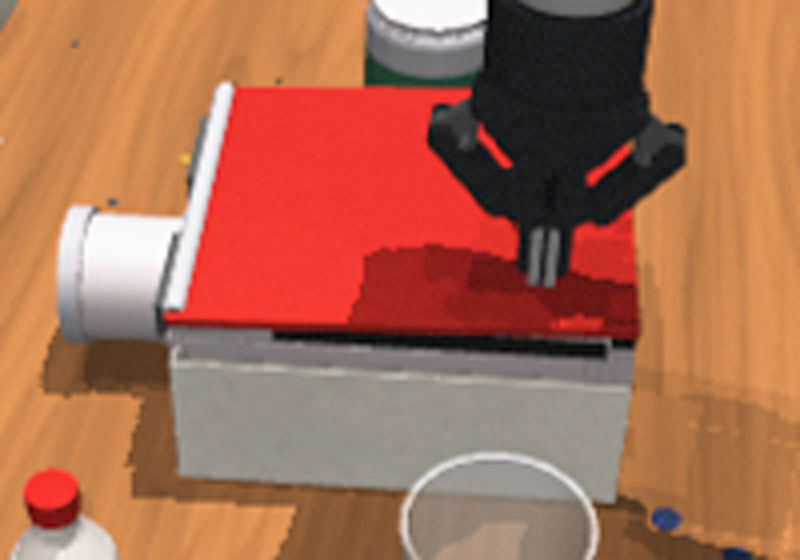

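Side crop: the plate's front edge (638,340) is just above the black seal strip and not touching it yet. I'll carry on in small steps.

drive_tool:
  plan: "0 0 0 0.001 0 0 0; 0 0 0 0.001 0 0 0; 0 0 0 0 0 0 0"

```text
time_s: 7.55
tool_pos: [0.5284, 0.0063, 0.1412]
tcp_rot: [-180.0, 0.0, 0.0]
ft_force: [0.4, -0.3, -0.3]
finger_gap: 0.003
```

drive_tool:
  plan: "0 0 0 0.001 0 0 0; 0 0 0 0.001 0 0 0; 0 0 0 0 0 0 0"

```text
time_s: 7.92
tool_pos: [0.5285, 0.0063, 0.1392]
tcp_rot: [-180.0, 0.0, 0.0]
ft_force: [0.1, 0.4, 0.1]
finger_gap: -0.002
```

drive_tool:
  plan: "0 0 0 0.001 0 0 0; 0 0 0 0.001 0 0 0; 0 0 0 0 0 0 0"

```text
time_s: 8.3
tool_pos: [0.5285, 0.0063, 0.1375]
tcp_rot: [180.0, -0.0, 0.0]
ft_force: [-1.1, -0.0, 1.7]
finger_gap: -0.003
```

drive_tool:
  plan: "0 0 0 0.001 0 0 0; 0 0 0 0 0 0 0"

```text
time_s: 8.55
tool_pos: [0.5285, 0.0063, 0.1366]
tcp_rot: [-180.0, 0.0, 0.0]
ft_force: [-1.9, 0.5, 3.8]
finger_gap: 0.001
```

drive_tool:
  plan: "0 0 0 0.001 0 0 0; 0 0 0 0 0 0 0"

```text
time_s: 8.8
tool_pos: [0.5285, 0.0063, 0.1357]
tcp_rot: [180.0, 0.0, 0.0]
ft_force: [-2.5, 0.1, 5.3]
finger_gap: -0.001
```

Seal contact was found at TCP z of about 0.138. I'll lift, back off and look at the knob.

drive_tool:
  plan: "0 0 0 -0.004 0 0 0; 0.06 0 0 -0.03 0 0 0; 0.06 0 0 -0.04 0 0 0; 0.06 -0.04 0 -0.04 0 0 0; 0.06 -0.06 0 -0.02 0 0 0; 0.06 -0.06 0 0 0 0 0; 0.06 0 0 0 0 0 0"

```text
time_s: 9.68
tool_pos: [0.3668, 0.0065, 0.2692]
tcp_rot: [179.9, -0.3, 0.0]
ft_force: [1.0, -0.0, 0.8]
finger_gap: 0.703
```

Run:
```python
from h import *
for n in('top','side'):
    im=manip.read_camera(n)[:,:,::-1]; cv2.imwrite(f'pics/{n}4.png',im)
a=cv2.imread('pics/top4.png')[160:310,270:420];b=cv2.imread('pics/side4.png')[100:250,220:370]
cv2.imwrite('pics/c4.png',cv2.resize(np.hstack([a,b]),None,fx=2.66,fy=2.66,interpolation=cv2.INTER_CUBIC))
```

```text
(no output)
```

View pics/c4.png

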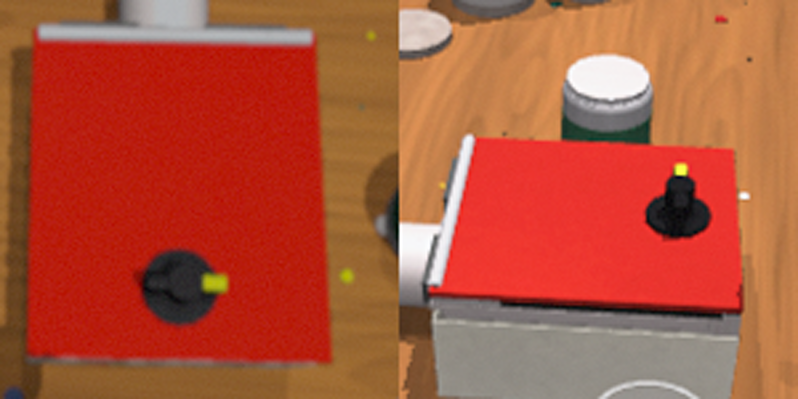

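The hatch lies on its seal in both views, with the wing along the front edge and the yellow mark toward −y. I'll zoom in for an exact refit.

Run:
```python
from h import *
a=cv2.imread('pics/top4.png')[245:295,315:365];b=cv2.imread('pics/side4.png')[155:195,310:350]
o=np.hstack([cv2.resize(x,(400,400),interpolation=cv2.INTER_CUBIC) for x in(a,b)])
cv2.imwrite('pics/z4.png',np.clip(o*2.,0,255).astype('uint8'))
```

```text
(no output)
```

View pics/z4.png

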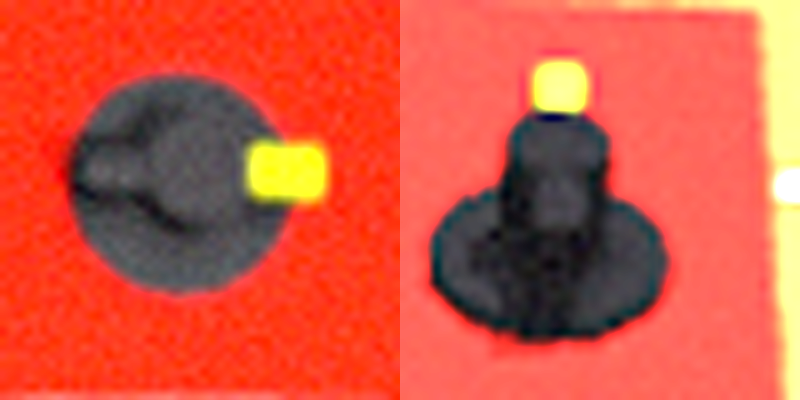

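```bash
cat > fit2.py <<'E'
from h import *
T=lambda u,v:(270+u/2.66,160+v/2.66)
S=lambda u,v:(220+(u-399)/2.66,100+v/2.66)
obs=[('top','h',(-.232,.105,.004),T(28,356)),('top','h',(-.232,-.105,.004),T(330,360)),
('side','h',(-.232,-.105,.004),S(735,149)),('side','h',(-.232,.105,.004),S(740,304)),
('side','b',(.12,.105,0),(190+147/3.3,85+543/3.3)),('side','b',(-.12,.105,0),(190+503/3.3,85+565/3.3)),
('top','f',0,(337.5,267.9)),('side','f',0,(324.9,181.2)),('top','k',0,(350.9,266.5)),('side','k',0,(326,163.7))]
def res(p):
    r=[]
    for n,f,P,px in obs:
        if f=='k': P=(-.182-p[5]*np.sin(p[4]),-p[5]*np.cos(p[4]),.038)
        if f=='f': P=(-.182,0,.010)
        X=house(p,P) if f=='b' else hatch(p,P,p[3])
        r+=list(proj(n,X)[0]-px)
    return np.array(r)
s=least_squares(res,[.6,-.05,.07,0.01,.1,.02],loss='soft_l1',f_scale=.7)
p=s.x; print(p,np.degrees(p[2])); print(s.fun.reshape(-1,2).round(1))
g=hatch(p,(-.182,0,.024),p[3])[0]; print('grip',g,'yaw',np.degrees(p[2]-p[4]))
np.save('p2.npy',p)
o=manip.observe(); print(o['tool_pos'])
rows([([g[0],g[1],.22],[180,0,np.degrees(p[2]-p[4])])])
E
python3 fit2.py
```

```text
[ 0.60316819 -0.0557079   0.066568   -0.00914835  0.0511249   0.02068671] 3.8140655812164215
[[-0.9 -0.4]
 [ 0.3  0.4]
 [-0.8 -0.1]
 [ 1.4  1.6]
 [ 0.1 -1.2]
 [ 1.  -1.4]
 [-0.5 -1. ]
 [-0.2 -1.3]
 [ 0.1 -0.2]
 [ 0.3  0.2]]
grip [ 0.53311176 -0.06037832  0.13633402] yaw 0.8848244581412006
[0.36921252 0.00616225 0.26925073]
[163.7  66.6  49.7] [ 0.02 -0.14 -0.86]   | 183.6
```

drive_tool:
  plan: "0.045 0.054 0.022 0 0 0 -0.9; 0.045 0.054 0.022 0 0 0 0; 0.045 0.054 0.022 0 0 0 0; 0.045 0 0 0.02 0 0 0; 0.045 0 0 0.03 0 0 0; 0.045 0 0 0 0 0 0"

```text
time_s: 10.52
tool_pos: [0.5302, -0.0573, 0.2144]
tcp_rot: [-179.9, 0.5, 1.0]
ft_force: [-0.6, -0.6, -0.8]
finger_gap: 0.526
```

Run:
```python
from h import *
print(manip.observe()['tool_pos'],manip.observe()['tcp_rot'])
rows([([.5331,-.0604,.147],[180,0,0.9])])
im=manip.read_camera('side')[:,:,::-1]; cv2.imwrite('pics/s5.png',cv2.resize(im[70:230,220:420],None,fx=3.5,fy=3.5,interpolation=cv2.INTER_CUBIC))
```

```text
[ 0.53016491 -0.05729414  0.21444788] [-179.86599969    0.46744206    0.95667022]
[ 3.4  3.3 67.4] [-0.13  0.47  0.06]   | 67.6
```

View pics/s5.png

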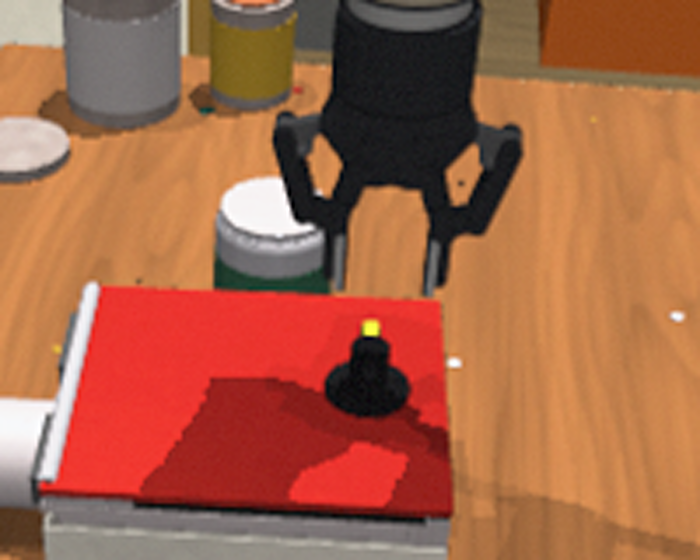

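Side crop: the fingers are centred over the wing, with tips at (335,290) and (432,290) and the knob at (370,380). Descending.

drive_tool:
  plan: "0.045 0.0034 0.0033 0.02 0 0 0; 0.045 0 0 0.02 0 0 0; 0.045 0 0 0.012 0 0 0; 0.045 0 0 0 0 0 0"

```text
time_s: 11.08
tool_pos: [0.5344, -0.061, 0.1653]
tcp_rot: [-180.0, 0.2, 0.9]
ft_force: [-0.4, 0.2, 0.6]
finger_gap: 0.53
```

Run:
```python
from h import *
print(manip.observe()['tool_pos'],manip.observe()['tcp_rot'])
rows([([.5331,-.0604,.147],[180,0,0.9])])
im=manip.read_camera('side')[:,:,::-1]; cv2.imwrite('pics/s6.png',cv2.resize(im[100:220,250:400],None,fx=4.5,fy=4.5,interpolation=cv2.INTER_CUBIC))
```

```text
[ 0.53436189 -0.06097527  0.16533136] [-1.79952142e+02  1.62762638e-01  9.37871788e-01]
[-1.2 -0.6 18.3] [-0.05  0.16  0.04]   | 18.4
```

View pics/s6.png

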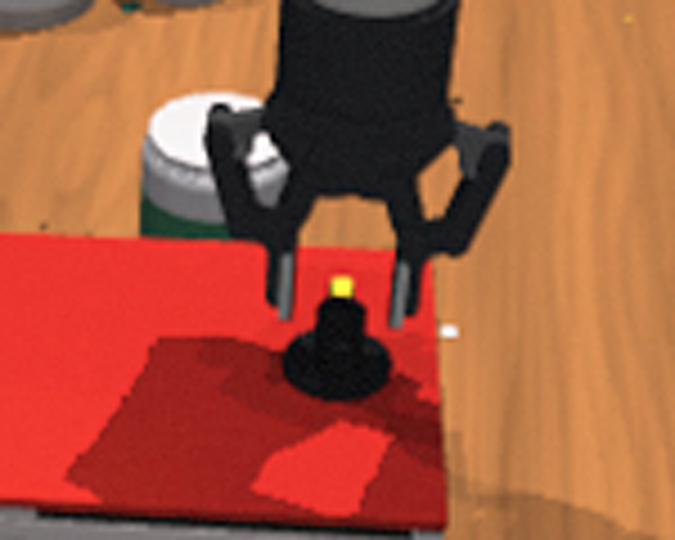

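drive_tool:
  plan: "0.045 -0.0005 -0.0005 0.01 0 0 0; 0.045 0 0 0.008 0 0 0; 0.045 0 0 0 0 0 0"

```text
time_s: 11.5
tool_pos: [0.5342, -0.0606, 0.148]
tcp_rot: [-180.0, 0.1, 0.9]
ft_force: [0.2, 0.1, -0.2]
finger_gap: 0.53
```

drive_tool:
  plan: "0.03 0 0 0 0 0 0; 0.02 0 0 0 0 0 0; 0 0 0 0 0 0 0; 0 0 0 0 0 0 0; 0 0 0 0 0 0 0"

```text
time_s: 12.12
tool_pos: [0.5338, -0.0606, 0.1494]
tcp_rot: [-180.0, 0.2, 1.0]
ft_force: [-5.6, -0.5, 3.2]
finger_gap: 0.122
```

Run:
```python
from h import *
o=manip.observe();print(o['tool_pos'],o['tcp_rot'],o['ft_force'],o['torque'],o['finger_gap'],o['qpos'])
im=manip.read_camera('side')[:,:,::-1]; cv2.imwrite('pics/s7.png',cv2.resize(im[100:250,220:400],None,fx=4,fy=4,interpolation=cv2.INTER_CUBIC))
```

```text
[ 0.53377584 -0.06063789  0.14937943] [-179.98202918    0.18912931    0.95501382] [-5.63968399 -0.51436078  3.17501721] [0.1311908  0.8402357  0.04637973] 0.12167751210809186 [-1.44040995e+01 -4.15821929e+00  1.09270629e+02 -3.39092480e-02
  7.50747270e+01 -1.53502965e+01]
```

View pics/s7.png

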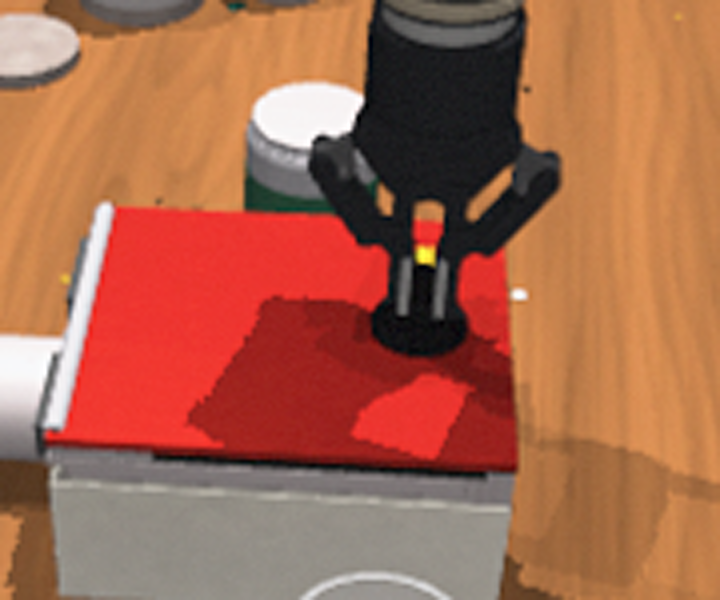

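drive_tool:
  plan: "0 -0.0004 0 0 0 0 0; 0 0 0 0 0 0 0"

```text
time_s: 12.42
tool_pos: [0.5338, -0.0606, 0.1494]
tcp_rot: [-180.0, 0.1, 1.0]
ft_force: [-5.6, 0.7, 4.2]
finger_gap: 0.121
```

drive_tool:
  plan: "0 0 0 0.001 0 0 0; 0 0 0 0 0 0 0"

```text
time_s: 12.68
tool_pos: [0.5338, -0.0607, 0.1492]
tcp_rot: [-180.0, 0.1, 1.0]
ft_force: [-7.9, 1.7, 7.2]
finger_gap: 0.123
```

drive_tool:
  plan: "0 0 0 0.001 0 0 0; 0 0 0 0 0 0 0"

```text
time_s: 12.92
tool_pos: [0.5338, -0.0607, 0.1486]
tcp_rot: [-180.0, 0.1, 1.0]
ft_force: [-10.3, 1.6, 9.6]
finger_gap: 0.122
```

drive_tool:
  plan: "0 -0.0007 0 0 0 0 0; 0 0 0 0 0 0 0"

```text
time_s: 13.18
tool_pos: [0.5337, -0.0607, 0.1486]
tcp_rot: [-180.0, 0.0, 1.0]
ft_force: [-6.7, 1.5, 8.8]
finger_gap: 0.125
```

drive_tool:
  plan: "0 -0.0007 0 0 0 0 0; 0 0 0 0 0 0 0"

```text
time_s: 13.42
tool_pos: [0.5336, -0.0607, 0.1487]
tcp_rot: [-180.0, -0.1, 1.0]
ft_force: [-3.9, 1.1, 6.3]
finger_gap: 0.127
```

drive_tool:
  plan: "0 -0.0003 0 0.0015 0 0 0; 0 0 0 0 0 0 0"

```text
time_s: 13.68
tool_pos: [0.5336, -0.0607, 0.1481]
tcp_rot: [-180.0, -0.1, 1.0]
ft_force: [-5.9, 2.0, 10.4]
finger_gap: 0.121
```

drive_tool:
  plan: "0 -0.0003 0 0.0015 0 0 0; 0 0 0 0 0 0 0"

```text
time_s: 13.92
tool_pos: [0.5335, -0.0607, 0.1473]
tcp_rot: [-180.0, -0.1, 1.0]
ft_force: [-6.9, 2.5, 13.0]
finger_gap: 0.127
```

Run:
```python
from h import *
im=manip.read_camera('side')[:,:,::-1]; cv2.imwrite('pics/s8.png',cv2.resize(im[100:250,220:400],None,fx=4,fy=4,interpolation=cv2.INTER_CUBIC))
```

```text
(no output)
```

View pics/s8.png

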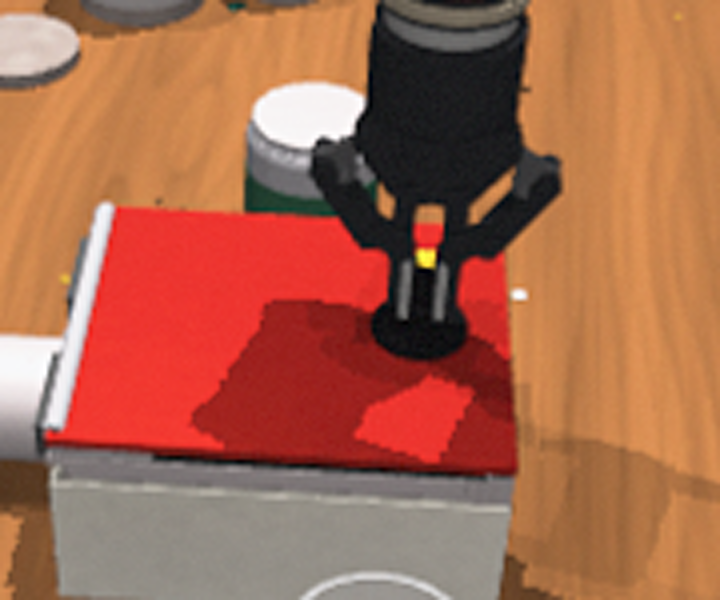

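drive_tool:
  plan: "0 -0.0004 0 0.0015 0 0 0; 0 0 0 0 0 0 0"

```text
time_s: 14.22
tool_pos: [0.5335, -0.0607, 0.1469]
tcp_rot: [-180.0, -0.2, 1.0]
ft_force: [-9.5, 3.7, 17.1]
finger_gap: 0.123
```

drive_tool:
  plan: "0 -0.0003 0 0.0008 0 0 0; 0 0 0 0 0 0 0"

```text
time_s: 14.48
tool_pos: [0.5335, -0.0607, 0.1469]
tcp_rot: [180.0, -0.2, 1.0]
ft_force: [-9.8, 4.0, 20.7]
finger_gap: 0.126
```

drive_tool:
  plan: "0 0 0 -0.0005 0 0 0; 0 0 0 0 0 0 6; 0 0 0 0 0 0 6; 0 0 0 0 0 0 0"

```text
time_s: 14.98
tool_pos: [0.5334, -0.0607, 0.1469]
tcp_rot: [-180.0, -0.2, -11.1]
ft_force: [-8.4, 3.4, 18.1]
finger_gap: 0.128
```

```bash
python3 -c "
from h import *
o=manip.observe();print(o['torque'],o['ft_force'])"
```

```text
[ 0.54736633  1.27540765 -0.01714398] [-8.41672499  3.36652881 18.14065883]
```

drive_tool:
  plan: "0 0 0 0 0 0 6; 0 0 0 0 0 0 6; 0 0 0 0 0 0 0"

```text
time_s: 15.35
tool_pos: [0.5333, -0.0607, 0.1469]
tcp_rot: [-179.9, -0.2, -23.1]
ft_force: [-8.1, 3.0, 17.6]
finger_gap: 0.128
```

drive_tool:
  plan: "0 0 0 0 0 0 6; 0 0 0 0 0 0 6; 0 0 0 0 0 0 0"

```text
time_s: 15.72
tool_pos: [0.5333, -0.0607, 0.1469]
tcp_rot: [-179.9, -0.2, -35.1]
ft_force: [-9.3, 4.2, 18.4]
finger_gap: 0.124
```

```bash
python3 -c "
from h import *
o=manip.observe();print(o['torque'],o['ft_force'])"
```

```text
[ 0.57269513  1.29722216 -0.0378816 ] [-9.31117621  4.16237625 18.39614395]
```

drive_tool:
  plan: "0 0 0 0 0 0 6; 0 0 0 0 0 0 6; 0 0 0 0 0 0 6; 0 0 0 0 0 0 0"

```text
time_s: 16.23
tool_pos: [0.5332, -0.0607, 0.1469]
tcp_rot: [-179.9, -0.1, -53.1]
ft_force: [-9.2, 3.2, 18.7]
finger_gap: 0.126
```

drive_tool:
  plan: "0 0 0 0 0 0 6; 0 0 0 0 0 0 6; 0 0 0 0 0 0 6; 0 0 0 0 0 0 0"

```text
time_s: 16.73
tool_pos: [0.5331, -0.0606, 0.1469]
tcp_rot: [-179.8, -0.0, -71.1]
ft_force: [-9.0, 3.3, 18.9]
finger_gap: 0.124
```

drive_tool:
  plan: "0 0 0 0 0 0 6; 0 0 0 0 0 0 6; 0 0 0 0 0 0 0"

```text
time_s: 17.1
tool_pos: [0.5331, -0.0605, 0.1469]
tcp_rot: [-179.8, 0.0, -83.1]
ft_force: [-9.0, 4.2, 19.8]
finger_gap: 0.127
```

```bash
python3 -c "
from h import *
o=manip.observe();print(o['torque'],o['ft_force'])"
```

```text
[ 0.62120514  1.47806193 -0.00294862] [-8.99120476  4.18688388 19.75009236]
```

drive_tool:
  plan: "0 0 0 0 0 0 2; 0 0 0 0 0 0 0"

```text
time_s: 17.35
tool_pos: [0.5331, -0.0605, 0.1469]
tcp_rot: [-179.8, 0.0, -85.1]
ft_force: [-9.3, 4.0, 19.6]
finger_gap: 0.126
```

drive_tool:
  plan: "0 0 0 -0.0015 0 0 0; 0 0 0 -0.0015 0 0 0; 0 0 0 0 0 0 0"

```text
time_s: 17.73
tool_pos: [0.533, -0.0605, 0.1476]
tcp_rot: [-179.8, 0.0, -85.1]
ft_force: [-3.6, 2.8, 8.0]
finger_gap: 0.128
```

drive_tool:
  plan: "0 0 0 -0.0015 0 0 0; 0 0 0 0 0 0 0"

```text
time_s: 17.98
tool_pos: [0.533, -0.0605, 0.1483]
tcp_rot: [-179.8, 0.0, -85.1]
ft_force: [0.4, 3.3, 6.6]
finger_gap: 0.123
```

```bash
python3 -c "
from h import *
o=manip.observe();print(o['torque'],o['ft_force'])"
```

```text
[ 0.50803299  0.0439779  -0.0230691 ] [0.37277011 3.28728544 6.56206918]
```

drive_tool:
  plan: "0 0 0 -0.0015 0 0 0; 0 0 0 0 0 0 0"

```text
time_s: 18.23
tool_pos: [0.533, -0.0605, 0.1488]
tcp_rot: [-179.8, 0.0, -85.1]
ft_force: [3.6, 3.1, 1.4]
finger_gap: 0.124
```

drive_tool:
  plan: "0.03 0 0 0 0 0 0; 0.045 0 0 0 0 0 0; 0.045 0 0 0 0 0 0; 0.045 0 0 0 0 0 0; 0.045 0 0 -0.01 0 0 0; 0.045 0 0 -0.03 0 0 0; 0.045 0 0 -0.04 0 0 0; 0.045 0 0 -0.04 0 0 0"

```text
time_s: 19.23
tool_pos: [0.5317, -0.0608, 0.2702]
tcp_rot: [-180.0, -0.0, -85.1]
ft_force: [1.3, -1.3, 0.4]
finger_gap: 0.526
```

drive_tool:
  plan: "0.045 0 -0.05 0 0 0 0; 0.045 0 -0.05 0 0 0 0; 0.045 0 -0.05 0 0 0 0; 0.045 0 0 0 0 0 0; 0.045 0 0 0 0 0 0"

```text
time_s: 19.85
tool_pos: [0.681, -0.0479, 0.2685]
tcp_rot: [180.0, -0.0, -85.0]
ft_force: [0.4, 0.5, -0.5]
finger_gap: 0.53
```

Run:
```python
from h import *
for n in('top','side'):
    im=manip.read_camera(n)[:,:,::-1]; cv2.imwrite(f'pics/{n}9.png',im)
a=cv2.imread('pics/top9.png')[160:310,270:420];b=cv2.imread('pics/side9.png')[100:250,220:370]
cv2.imwrite('pics/c9.png',cv2.resize(np.hstack([a,b]),None,fx=2.66,fy=2.66,interpolation=cv2.INTER_CUBIC))
```

```text
(no output)
```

View pics/c9.png

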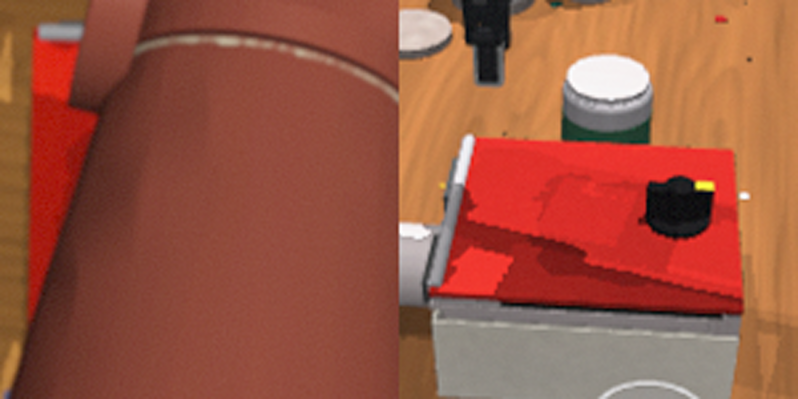

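The side view shows the wing turned, with the yellow mark at (705,186) toward the front and the hatch down. My retreat went over the box (+x) instead of back, so I'll clear the top view to check the knob angle.

drive_tool:
  plan: "0.045 0 0.055 -0.005 0 0 0; 0.045 0 0.055 0 0 0 0; 0.045 0 0.055 0 0 0 0; 0.045 0 0.055 0 0 0 0; 0.045 0 0.055 0 0 0 0; 0.045 0 0.03 0 0 0 0; 0.045 0 0 0 0 0 0; 0.045 0 0 0 0 0 0"

```text
time_s: 20.95
tool_pos: [0.3775, -0.0741, 0.2738]
tcp_rot: [-179.9, -0.0, -85.1]
ft_force: [0.3, -0.8, 0.2]
finger_gap: 0.53
```

Run:
```python
from h import *
for n in('top','side'):
    im=manip.read_camera(n)[:,:,::-1]; cv2.imwrite(f'pics/{n}10.png',im)
a=cv2.imread('pics/top10.png')[235:305,310:380];b=cv2.imread('pics/side10.png')[140:240,230:330+20]
cv2.imwrite('pics/c10.png',np.clip(1.5*np.hstack([cv2.resize(a,(380,380),interpolation=cv2.INTER_CUBIC),cv2.resize(b,(420,380),interpolation=cv2.INTER_CUBIC)]),0,255))
```

```text
[ WARN:0@8.339] global loadsave.cpp:1063 imwrite_ Unsupported depth image for selected encoder is fallbacked to CV_8U.
```

View pics/c10.png

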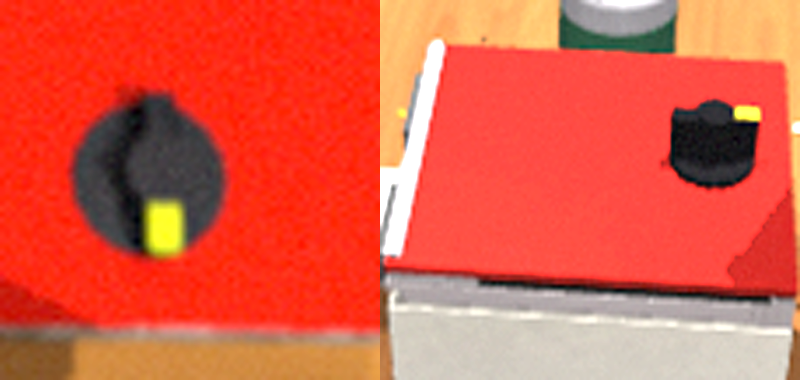

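View pics/top10.png

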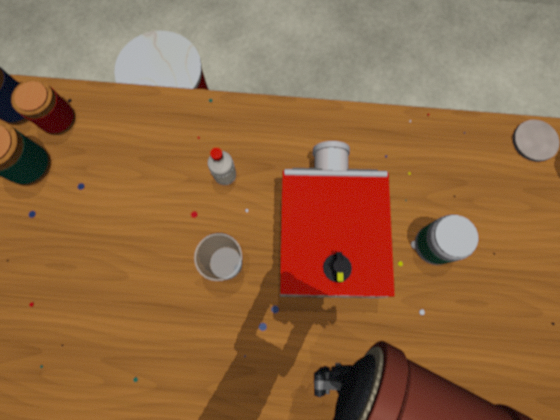

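The top view shows the yellow mark at (340,277), straight toward the front. The hatch lies flat, the tin, bottle and cup are at their original pixels, and the gripper is clear. Handing in.

```bash
python3 -c "
from h import *
print(manip.hand_in())"
```

```text
the job is handed in; nothing more can be done
None
```

I swung the hatch down onto its seal and pressed it at the wing knob. While it was held down I turned the knob clockwise by 86°, then let go. I handed the job in at about 21 s; the hand-in gives no verdict.

- **Push at the knob:** it held at 17.6 to 19.8 N during the turn. It briefly reached 20.7 N while I was finding the solid seal, just over the 15 to 20 N asked for. There was also 8 to 10 N of sideways force at the wrist, because I did not fully follow the hatch's arc. The force on the seal was not measured directly; it should be somewhat less than the push at the knob.
- **Turn:** there was no binding; torque at the knob stayed below about 0.05 N m. From the images and the wrist turn, the knob ended at about 1.55 rad.
- **Latch:** the TCP rose only about 2 mm as I eased off the push. After release the hatch stayed flat. From the seal contact height I estimate the grip point at about 138 to 141 mm, under the 148 mm limit, but I did not measure it again after release.
- **Surroundings:** in the last top view the tin, bottle and cup are where they started, and the gripper is clear of everything. My first retreat went over the box instead of back from it; it touched nothing.

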